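Hang three nesting trays on the stand hook

TASK

Put the three hanging trays away on the bench stand's hook: the widest first, then the middle one, then the narrowest, each nested in the one before. Thread the eye over the hook's tip, rest it on the bar, slide it back until it stops (the first against the black stop disc, whose setting you have to feel for) and press it home with about 10 N, never over 25 N on the hook or another tray. Leave all three hanging tight together and let go, and do not disturb the bottle, the jar or the dish stack.

Things in the scene. Friction and masses are not known exactly. Their poses are not given: they have to be found in the camera images.
- large_grip (a point): Widest hanging tray, loose, about 160 g: centre of its grip tab, the grey plastic block on top, 14 mm wide (y), 22 mm front to back (x), 42 mm tall, standing on a boss 34 mm wide, 22 mm deep, 42 mm high. This point is 46 mm straight above the eye centre, 24 mm above the boss's shoulders, 18 mm below the tab's top. x to the tray's rear, z up.
- large_eye (a point): Centre of the oblong eye (14 mm wide, 24 high) through the widest tray's boss, 82 mm above its underside, 11 mm from the boss's front and rear. Tray: steel back 100 mm wide, bottom and 50 mm high side cheeks reaching 34 mm forward, all 4 mm thick, open in front and on top; rears of back, boss and tab flush. x to the rear (the way it slides on to the hook), z up.
- medium_grip (a point): Middle hanging tray, loose, about 130 g: centre of its grip tab, the grey plastic block on top, 24 mm wide (y), 22 mm front to back (x), 42 mm tall, standing on a boss 34 mm wide, 22 mm deep, 42 mm high. This point is 46 mm straight above the eye centre, 24 mm above the boss's shoulders, 18 mm below the tab's top. x to the tray's rear, z up.
- medium_eye (a point): Centre of the oblong eye (14 mm wide, 24 high) through the middle tray's boss, 73 mm above its underside, 11 mm from the boss's front and rear. Tray: steel back 84 mm wide, bottom and 42 mm high side cheeks reaching 34 mm forward, all 4 mm thick, open in front and on top; rears of back, boss and tab flush. x to the rear (the way it slides on to the hook), z up.
- small_grip (a point): Narrowest hanging tray, loose, about 100 g: centre of its grip tab, the grey plastic block on top, 34 mm wide (y), 22 mm front to back (x), 42 mm tall, standing on a boss 34 mm wide, 22 mm deep, 42 mm high. This point is 46 mm straight above the eye centre, 24 mm above the boss's shoulders, 18 mm below the tab's top. x to the tray's rear, z up.
- small_eye (a point): Centre of the oblong eye (14 mm wide, 24 high) through the narrowest tray's boss, 64 mm above its underside, 11 mm from the boss's front and rear. Tray: steel back 68 mm wide, bottom and 34 mm high side cheeks reaching 34 mm forward, all 4 mm thick, open in front and on top; rears of back, boss and tab flush. x to the rear (the way it slides on to the hook), z up.
- rack: White plastic draining tray fixed on the bench, 210 mm (its x) by 126 mm, rim and the two dividers 22 mm high, floor 5 mm above the bench; three bays in a row along its x, 67 mm apart, one hanging tray standing upright in each, in any order, rear facing roughly the rack's +x. Origin: centre of its underside. x along the row, z up.
- hook: Steel hook stand fixed on the bench: 130 mm square base plate 12 mm thick, 18 mm post 152 mm high, a level round bar of 10 mm diameter from the post towards its -x (towards the robot), bar axis 140 mm above the bench. Origin: foot of the post on the bench. Axes: -x along the bar to its tip, z up.
- bar (a point): Point on the bar's axis at the post's centre line; axes as hook; the bar runs 130 mm along -x. A black rigid stop disc (40 mm diameter) is clamped on it, its front face 22 to 36 mm from here, not reported. The first tray's rear stops there, each next one on the boss front of the one before (22 mm on). A tray resting on the bar has its eye centre 7 mm below the bar's axis.
- hook_tip (a point): Centre of the bar's upturned end, 138 mm from the post's centre line and 6 mm above the bar's axis (bar 10 mm thick there too, rounded). A tray passes the tip in a straight line with its eye centre 3 mm above the bar's axis, with 4 mm to spare above and below and 2 mm each side.
- bottle_mid (a point): Glass bottle, loose, 60 mm diameter, 115 mm high; the point is half-way up. Leave alone.
- dishes_mid (a point): Stack of four clear culture dishes, loose, 90 mm diameter, 57 mm high; the point is half-way up. Leave alone.
- jar_mid (a point): Amber jar, loose, 56 mm diameter, 70 mm high; the point is half-way up. Leave alone.

How it is judged (in metres and radians):
On the way, in this order (a step that is already met when the one before it is completed fails the run):
1. the widest tray is on the bar and pressed home against the stop disc with over 6 N (y of large_eye in the frame of bar between -0.006 and 0.006 m and z of large_eye in the frame of bar between -0.011 and -0.004 m and angle between large_eye's own z axis and vertical below 0.12 rad and x of large_eye in the frame of bar between -0.0505 and -0.031 m and contact force between large and hook above 6 N), for 0.1 s.
2. the middle tray is nested in the widest and pressed home with over 6 N (y of large_eye in the frame of bar between -0.006 and 0.006 m and z of large_eye in the frame of bar between -0.011 and -0.004 m and angle between each of large_eye, medium_eye's own z axis and vertical below 0.12 rad and x of large_eye in the frame of bar between -0.0505 and -0.031 m and y of medium_eye in the frame of bar between -0.006 and 0.006 m and z of medium_eye in the frame of bar between -0.011 and -0.004 m and x of medium_eye in the frame of large_eye between -0.0248 and -0.019 m and contact force between medium and large above 6 N), for 0.1 s.
3. the narrowest tray is nested in the middle one and pressed home with over 6 N (y of large_eye in the frame of bar between -0.006 and 0.006 m and z of large_eye in the frame of bar between -0.011 and -0.004 m and angle between each of large_eye, medium_eye, small_eye's own z axis and vertical below 0.12 rad and x of large_eye in the frame of bar between -0.0505 and -0.031 m and y of medium_eye in the frame of bar between -0.006 and 0.006 m and z of medium_eye in the frame of bar between -0.011 and -0.004 m and x of medium_eye in the frame of large_eye between -0.0248 and -0.019 m and y of small_eye in the frame of bar between -0.006 and 0.006 m and z of small_eye in the frame of bar between -0.011 and -0.004 m and x of small_eye in the frame of medium_eye between -0.0248 and -0.019 m and contact force between small and medium above 6 N), for 0.1 s.
At the end, for the whole second after the job is handed in: All trays hang upright (7 deg) on the bar, eye centres 4-11 mm below its axis, within 6 mm sideways; widest against the stop (eye 31-50.5 mm from the post line), middle one's eye 19-24.8 mm in front of it, narrowest's 19-24.8 mm in front of that (22 = tight); at rest, released (y of large_eye in the frame of bar between -0.006 and 0.006 m and z of large_eye in the frame of bar between -0.011 and -0.004 m and angle between each of large_eye, medium_eye, small_eye's own z axis and vertical below 0.12 rad and x of large_eye in the frame of bar between -0.0505 and -0.031 m and y of medium_eye in the frame of bar between -0.006 and 0.006 m and z of medium_eye in the frame of bar between -0.011 and -0.004 m and x of medium_eye in the frame of large_eye between -0.0248 and -0.019 m and y of small_eye in the frame of bar between -0.006 and 0.006 m and z of small_eye in the frame of bar between -0.011 and -0.004 m and x of small_eye in the frame of medium_eye between -0.0248 and -0.019 m and linear speed of each of large, medium, small below 0.02 m/s and contact force between each of large, medium, small and the fingers below 0.1 N); the robot touches nothing.
It fails at once if a tray is pressed on the hook with more than 25 N (contact force between any of large, medium, small and hook above 25 N).
It fails at once if a tray is pressed on another with more than 25 N (contact force between any of medium, small and large above 25 N or contact force between small and medium above 25 N).
It fails at once if the bottle, jar or dish stack is moved by more than 20 mm (distance of any of bottle_mid, dishes_mid, jar_mid from where it was at the start of the episode above 0.02 m).
It also fails if it takes over 72 s, if anything falls off the work surface, if the arm or the gripper's body presses on something with over 40 N, if the wrist force passes 120 N, or if a joint passes its speed limit or range.

ROBOT

A 6-joint arm with a two-finger parallel gripper is mounted at the origin on the work surface. World frame = base frame: x ahead of the robot, y to its left, z up, the work surface at z = 0. Lengths are in mm, angles in degrees, forces in N, time in s.
With the tool pointing down it reaches from about 350 to 1000 mm from the base axis. Payload 7.1 kg.
Tool frame: the origin (TCP) lies on the centre line of the jaws, within the pads' length; the fingertips stand 19 mm ahead of it and the grasp point (between the pads) is the TCP; z points along the fingers, y is the direction in which the jaws open and shut (so a half turn about z gives the same grasp; the last joint's range is limited). The gripper opens to 85 mm and grips with 20 to 120 N. Pads are 22 mm wide; open, the fingers measure 114 mm over their backs; the gripper's body (76 mm by 85 mm) begins 54 mm behind the grasp point. The pads swing forward as they close: fully open they stand 13 mm farther back than shut.
Start: joints at [65.088, 24.242, 93.386, -0, 62.372, -1.089], TCP at [252.419, 571.743, 250.319] pointing down, gripper open.
Joint ranges: [-172.04, 172.04], [-51.8, 120.97], [4.93, 147.93], [-75.15, 255.16], [6.16, 154.13], [-145.62, 145.62]. Speed limits (degrees/s): [136.94, 136.94, 172.46, 180, 180, 180].

INTERFACE

Orientations are given as a 3x3 rotation matrix whose columns are the frame's x, y, z axes.
In Python, from plant import bot gives the robot as it stands.
- The arm moves only by the shell command python3 -m handwheel 'ROWS' [OPENING] [FORCE]. ROWS is JSON, a list of rows, each a list of 6 numbers: the shift along the world's x, y, z in mm, then the turn, a rotation vector about the world's x, y, z in rad. A call has exactly 8 rows; each row shifts and turns the commanded pose from where the row before left it; what a row does not reach is not made up. A row lasts 1/12 s, in which the tool goes at most 41.7 mm and 7.16 degrees, less where a joint would pass 70% of its speed; a pose out of reach is approached as far as the arm can. A call is refused whole if a number of a shift passes 41.7 or a number of a turn 0.125, either way. A call with a gripper value outside its range is refused whole. OPENING is the opening in per cent of the stroke, from 0 (shut) to 100 (fully open), set as the call begins (- or left out, the last holds). The fingers move at their own pace and stop on an object; FORCE is the grip in N (left out, the last holds). Time passes only in rows, so rows that do not move let the fingers close, or fill a call up. It gives the time, the measured TCP pose, the force and the opening at its end, in the units of the state.
- bot.get_state(): the state, without advancing time (a new reading comes with each control period).
- bot.snapshot(name): name is "side" or "top"; returns a dict with "pixels" (400x640x3 uint8, red, green, blue), "fx", "fy", "cx", "cy" (pixels), "camera_from_world" (4x4, takes a point from world to camera coordinates). Camera axes: x right, y down, z forward; pixel columns grow to the right and rows downward; lengths in mm; the calibration is good to about 2 mm. A picture is of the moment at which its call begins. There is no depth.
- bot.finish_job(): hands the job in, once; it reports no verdict.
The state is a dict: "time_s": time; "joint_pos": joint angles; "dq": joint speeds; "joint_efforts": joint torques, N m; "tcp_pos": TCP position; "ee_rot": TCP orientation; "force": force on the tool from outside, world axes, zero at the start; "torque": the same for the moment, N m; "opening": finger opening in mm.
Only numpy, scipy, OpenCV 4.12 (cv2) and the standard library are available. Lean on these libraries where they do the work, as an engineer would, in place of code of your own. Each camera call takes 0.05 s, during which the arm holds its last target. There are 200 camera calls.

## Working session

There is one attempt and no reset: what is moved stays moved. The work goes in short steps, Python scripts to look and compute and a shell command to move; the robot and the scene stay as the last step left them, time stands still between calls to the robot, and variables do not carry over. Pictures are saved under pics/ and viewed, about 8 in all and at most 12, crops included, and the job is handed in when it is done.

```bash
mkdir -p pics; ls; python3 - <<'E'
from plant import bot
import cv2,json
for n in("side","top"):
    s=bot.snapshot(n); cv2.imwrite(f"pics/{n}0.png",s["pixels"][:,:,::-1]); print(n,s["fx"],s["fy"],s["cx"],s["cy"],s["camera_from_world"])
print(bot.get_state())
E
```

```text
pics
side 451.0716035884066 451.0716035884066 319.1612298759293 201.5110972481332 [[ 9.54968562e-01 -2.96139891e-01  1.83360284e-02 -5.63579054e+02]
 [-1.83571217e-01 -6.38256008e-01 -7.47616798e-01  2.23920674e+02]
 [ 2.33102237e-01  7.10584572e-01 -6.63877182e-01  9.39272593e+02]
 [ 0.00000000e+00  0.00000000e+00  0.00000000e+00  1.00000000e+00]]
top 504.498186217316 504.498186217316 318.8344246465186 198.3620694920184 [[ 1.00312413e-02 -9.99892249e-01 -1.07175081e-02  6.85169943e+01]
 [-9.91133804e-01 -8.52214383e-03 -1.32593952e-01  6.12627907e+02]
 [ 1.32488329e-01  1.19525665e-02 -9.91112496e-01  1.07750698e+03]
 [ 0.00000000e+00  0.00000000e+00  0.00000000e+00  1.00000000e+00]]
{'time_s': 0.1, 'joint_pos': array([ 6.50860638e+01,  2.42804522e+01,  9.34280004e+01,  2.92955722e-04,
        6.23719471e+01, -1.08798612e+00]), 'dq': array([-0.00484118, -0.2147603 , -0.13341658, -0.06670606, -0.02408269,
       -0.03977011]), 'joint_efforts': array([-1.78625410e-04, -5.58424902e+01, -2.82445139e+01,  9.59671775e-05,
        2.96638238e-03,  3.50343430e-05]), 'tcp_pos': array([252.24365369, 571.31837227, 249.61255792]), 'ee_rot': array([[-9.14775834e-01,  4.03961408e-01, -5.95231628e-04],
       [ 4.03961846e-01,  9.14774952e-01, -1.27074686e-03],
       [ 3.11702949e-05, -1.40289938e-03, -9.99999015e-01]]), 'force': array([-0.70752852, -0.03652559, -0.32170489]), 'torque': array([-0.02798241,  0.02250644,  0.05971732]), 'opening': 85.938474759888}
```

View pics/side0.png

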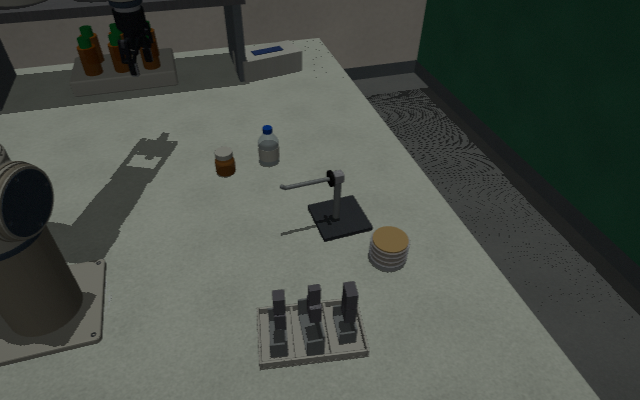

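View pics/top0.png

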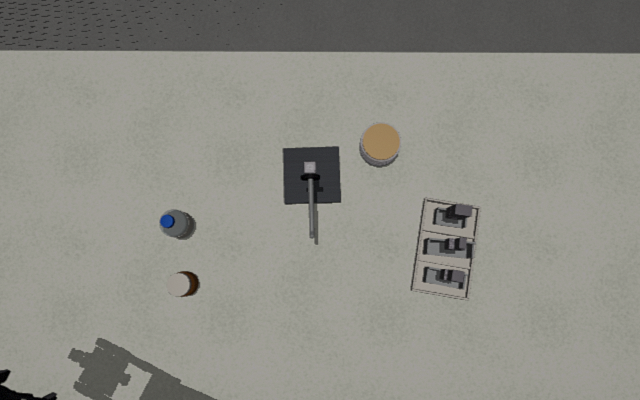

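```bash
cat > h.py <<'E'
import cv2,numpy as np
from plant import bot
def crop(img,c0,c1,r0,r1,k):
    o=cv2.resize(img[r0:r1,c0:c1],None,fx=k,fy=k,interpolation=cv2.INTER_CUBIC)
    o=np.clip(o.astype(float)*1.3,0,255).astype(np.uint8)
    for c in range(-(-c0//10)*10,c1,10):
        cv2.line(o,((c-c0)*k,0),((c-c0)*k,6),(0,0,255),1); cv2.putText(o,str(c),((c-c0)*k+1,16),0,.32,(0,0,255),1)
    for r in range(-(-r0//10)*10,r1,10):
        cv2.line(o,(0,(r-r0)*k),(6,(r-r0)*k),(0,0,255),1); cv2.putText(o,str(r),(8,(r-r0)*k+4),0,.32,(0,0,255),1)
    return o
def hs(a,b):
    h=max(a.shape[0],b.shape[0]); return np.hstack([cv2.copyMakeBorder(x,0,h-x.shape[0],0,4,0) for x in(a,b)])
def vs(a,b):
    w=max(a.shape[1],b.shape[1]); return np.vstack([cv2.copyMakeBorder(x,0,4,0,w-x.shape[1],0) for x in(a,b)])
def onz(s,u,v,z):   # world point of pixel at height z
    M=np.array(s["camera_from_world"]);R,t=M[:3,:3],M[:3,3]
    d=R.T@[(u-s["cx"])/s["fx"],(v-s["cy"])/s["fy"],1]; c=-R.T@t
    return c+d*(z-c[2])/d[2]
def tri(s1,p1,s2,p2):
    A=[];b=[]
    for s,p in((s1,p1),(s2,p2)):
        M=np.array(s["camera_from_world"]);R,t=M[:3,:3],M[:3,3]
        d=R.T@[(p[0]-s["cx"])/s["fx"],(p[1]-s["cy"])/s["fy"],1]; c=-R.T@t; d/=np.linalg.norm(d)
        P=np.eye(3)-np.outer(d,d); A.append(P); b.append(P@c)
    A=np.vstack(A);b=np.hstack(b); x=np.linalg.lstsq(A,b,rcond=None)[0]
    return x,np.linalg.norm(A@x-b)
def proj(s,p):
    q=np.array(s["camera_from_world"])@[*p,1]; return s["fx"]*q[0]/q[2]+s["cx"],s["fy"]*q[1]/q[2]+s["cy"]
E
python3 - <<'E'
from h import *
t=cv2.imread("pics/top0.png"); s=cv2.imread("pics/side0.png")
cv2.imwrite("pics/a.png",hs(crop(t,405,485,190,305,5),crop(t,275,350,140,250,5)))
cv2.imwrite("pics/b.png",vs(crop(s,252,377,280,366,4),crop(s,275,375,165,225,4)))
E
```

```text
(no output)
```

View pics/a.png

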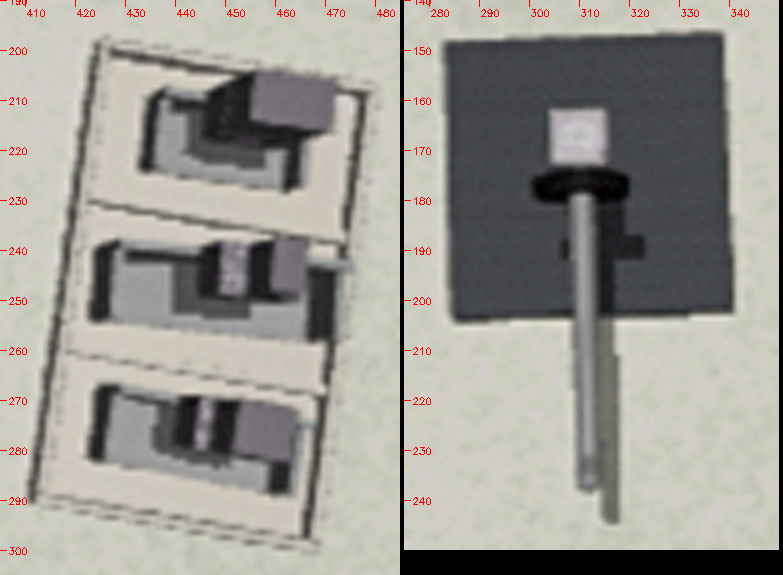

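View pics/b.png

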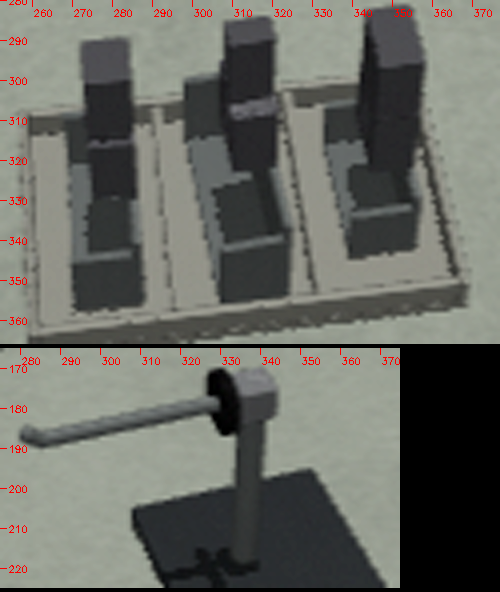

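```bash
python3 - <<'E'
from h import *
np.set_printoptions(precision=1,suppress=True)
t=bot.snapshot("top"); s=bot.snapshot("side")
f=lambda x,y:(405+x/5-.4,190+y/5-.4)
def show(n,pts,z):
    P=np.array([onz(t,*f(*p),z) for p in pts]); print(n,P.mean(0),"edges",[ (round(float(np.hypot(*d[:2])),1),round(float(np.degrees(np.arctan2(d[1],d[0]))),1)) for d in np.roll(P,-1,0)-P])
    return P.mean(0)
show("rack",[(100,40),(373,92),(317,545),(32,498)],22)
for n,p,z in(("large",[(275,237),(307,240),(303,302),(271,298)],151),("medium",[(240,400),(303,408),(293,460),(232,452)],142),("small",[(255,70),(336,82),(331,132),(248,128)],133)):
    c=show(n,p,z); print(proj(s,c))
# tray cheeks top outer corners: front-left, front-right (L: floor5)
for n,p,z in(("largefront",[(90,321),(328,343)],5+25),("medfront",[(90,462),(290,495)],5+20),("smallfront",[(140,172),(300,193)],20)):
    show(n,p,z)
g=lambda x,y:(275+(x-404)/5-.4,140+y/5-.4)
h=lambda x,y:(275+x/4-.4,165+(y-348)/4-.4)
tip=g(588,478); print("tip top@146",onz(t,*tip,146),"tri",tri(t,tip,s,h(30,435)), "side@146",onz(s,*h(30,435),146))
print("bar@disc",onz(t,*g(580,200),140)); print("bar far",onz(t,*g(586,440),140))
print("post",onz(t,*g(578.5,136),152), proj(s,onz(t,*g(578.5,136),152)),"side post top ctr", h(254,382))
print("base",np.mean([onz(t,*g(*q),12)for q in[(443,42),(722,32),(733,313),(453,322)]],0))
print(bot.get_state()["time_s"])
E
```

```text
rack [ 506.2 -208.4   22. ] edges [(123.8, -100.5), (202.4, 171.2), (125.8, 81.3), (206.2, -9.3)]
large [ 510.2 -210.6  151. ] edges [(12.6, -94.8), (24.5, 174.7), (12.6, 83.4), (24.1, -5.3)]
(np.float64(312.8973951786389), np.float64(286.20073247958874))
medium [ 447.4 -202.6  142. ] edges [(24.9, -96.6), (20.8, 167.5), (24.0, 83.2), (20.6, -10.2)]
(np.float64(277.86289235130727), np.float64(293.90924091805675))
small [ 578.1 -218.7  133. ] edges [(32.9, -98.1), (20.5, 172.7), (33.4, 87.7), (23.9, -8.3)]
(np.float64(349.40360052288065), np.float64(287.32512705940155))
largefront [ 487.9 -207.5   30. ] edges [(104.6, -94.7), (104.6, 85.3)]
medfront [ 424.1 -198.9   25. ] edges [(88.2, -98.7), (88.2, 81.3)]
smallfront [ 554.7 -216.4   20. ] edges [(71.7, -97.0), (71.7, 83.0)]
tip top@146 [523.9  87.  146. ] tri (array([525. ,  87. , 142.5]), np.float64(1.2109718357374981)) side@146 [524.9  82.7 146. ]
bar@disc [637.   91.8 140. ]
bar far [539.5  88.1 140. ]
post [661.1  92.3 152. ] (np.float64(337.57014888592056), np.float64(171.67048252939256)) side post top ctr (338.1, 173.1)
base [670.1  92.3  12. ]
0.2
```

```bash
R='[10.75,-32.6,0,0,0,0.0135]'
python3 -m handwheel '[[10,-32,0,0,0,0.0135],[10,-32,0,0,0,0.0135],[11,-33,0,0,0,0.0135],[11,-33,0,0,0,0.0135],[11,-33,0,0,0,0.0135],[11,-33,0,0,0,0.0135],[11,-33,0,0,0,0.0135],[11,-33,0,0,0,0.0135]]' 100 90
python3 -m handwheel '[[11,-33,0,0,0,0.0135],[11,-33,0,0,0,0.0135],[11,-33,0,0,0,0.0135],[11,-33,0,0,0,0.0135],[11,-33,0,0,0,0.0135],[11,-33,0,0,0,0.0135],[11,-33,0,0,0,0.0135],[11,-33,0,0,0,0.0135]]'
python3 -m handwheel '[[11,-33,0,0,0,0.0135],[11,-33,0,0,0,0.0135],[11,-33,0,0,0,0.0135],[10,-32,0,0,0,0.0135],[10,-32,0,0,0,0.0135],[10,-31,0,0,0,0.0135],[10,-30,0,0,0,0.0135],[10,-29,0,0,0,0.0135]]'
```

```text
time_s: 0.87
tcp_pos: [338.5, 308.1, 250.3]
ee_rot: [[-0.953, 0.302, 0.0], [0.302, 0.953, -0.0], [-0.0, 0.0, -1.0]]
force: [0.9, 0.2, 0.3]
opening: 85.6
time_s: 1.53
tcp_pos: [426.6, 44.0, 250.5]
ee_rot: [[-0.98, 0.198, 0.0], [0.198, 0.98, 0.0], [-0.0, 0.0, -1.0]]
force: [0.4, 0.1, 0.3]
opening: 85.4
time_s: 2.2
tcp_pos: [509.5, -209.1, 250.2]
ee_rot: [[-0.996, 0.092, -0.0], [0.092, 0.996, 0.0], [0.0, 0.0, -1.0]]
force: [-0.2, -0.1, -0.1]
opening: 85.2
```

```bash

python3 -m handwheel '[[1,-1,-20,0,0,0],[0,0,-20,0,0,0],[0,0,-20,0,0,0],[0,0,-20,0,0,0],[0,0,-15,0,0,0],[0,0,-10,0,0,0],[0,0,-7,0,0,0],[0,0,-3,0,0,0]]'
python3 -m handwheel '[[0,0,0,0,0,0],[0,0,0,0,0,0],[0,0,0,0,0,0],[0,0,0,0,0,0],[0,0,0,0,0,0],[0,0,0,0,0,0],[0,0,0,0,0,0],[0,0,0,0,0,0]]' 0 90
python3 - <<'E'
from h import *
t=bot.snapshot("top")["pixels"][:,:,::-1]; s=bot.snapshot("side")["pixels"][:,:,::-1]
cv2.imwrite("pics/c.png",hs(crop(s,240,390,210,360,4),crop(t,400,490,190,300,2)))
E
```

```text
time_s: 2.87
tcp_pos: [510.2, -208.1, 134.5]
ee_rot: [[-0.996, 0.092, -0.001], [0.092, 0.996, 0.0], [0.001, 0.0, -1.0]]
force: [-0.8, -1.3, 0.1]
opening: 85.5
time_s: 3.53
tcp_pos: [510.6, -208.4, 135.6]
ee_rot: [[-0.996, 0.092, 0.001], [0.092, 0.996, -0.0], [-0.001, -0.0, -1.0]]
force: [0.4, -0.8, 2.6]
opening: 13.0
```

View pics/c.png

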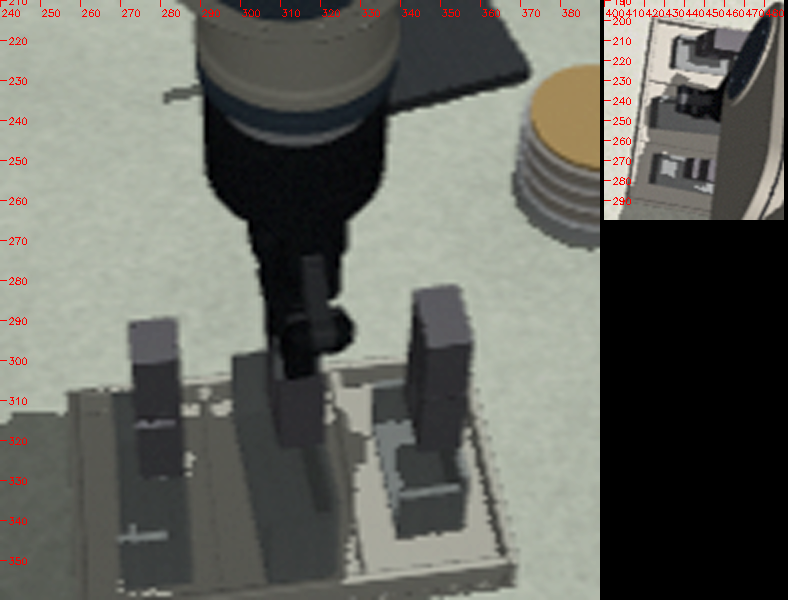

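```bash

python3 -m handwheel '[[0,0,5,0,0,0],[0,0,10,0,0,0],[0,0,15,0,0,0],[0,0,16,0,0,0],[0,10,10,0,0,0],[-2,20,0,0,0,0.01],[-3,28,0,0,0,0.01],[-3,32,0,0,0,0.015]]'
python3 -m handwheel '[[-3,32,0,0,0,0.015],[-4,32,0,0,0,0.015],[-4,32,0,0,0,0.015],[-4,32,0,0,0,0.015],[-4,30,0,0,0,0.015],[-4,24,0,0,0,0.011],[0,14,0,0,0,0.01],[0,8,0,0,0,0]]'
python3 -m handwheel '[[0,0,0,0,0,0],[0,0,0,0,0,0],[0,0,0,0,0,0],[0,0,0,0,0,0],[0,0,0,0,0,0],[0,0,0,0,0,0],[0,0,0,0,0,0],[0,0,0,0,0,0]]'
python3 - <<'E'
from h import *
t=bot.snapshot("top")["pixels"][:,:,::-1]; s=bot.snapshot("side")["pixels"][:,:,::-1]
cv2.imwrite("pics/d_t.png",t);cv2.imwrite("pics/d_s.png",s)
cv2.imwrite("pics/d.png",hs(crop(s,235,345,145,240,4),crop(t,275,355,160,280,4)))
E
```

```text
time_s: 4.3
tcp_pos: [502.3, -117.5, 192.0]
ee_rot: [[-0.998, 0.058, 0.001], [0.058, 0.998, -0.0], [-0.001, -0.0, -1.0]]
force: [0.3, -0.3, -1.4]
opening: 12.6
time_s: 4.97
tcp_pos: [478.7, 88.0, 191.7]
ee_rot: [[-0.999, -0.042, 0.0], [-0.042, 0.999, 0.0], [-0.0, 0.0, -1.0]]
force: [-0.0, -0.5, -1.6]
opening: 12.8
time_s: 5.63
tcp_pos: [479.5, 85.4, 191.3]
ee_rot: [[-0.999, -0.039, -0.0], [-0.039, 0.999, -0.0], [0.0, -0.0, -1.0]]
force: [-0.4, 0.6, -1.9]
opening: 12.6
```

View pics/d.png

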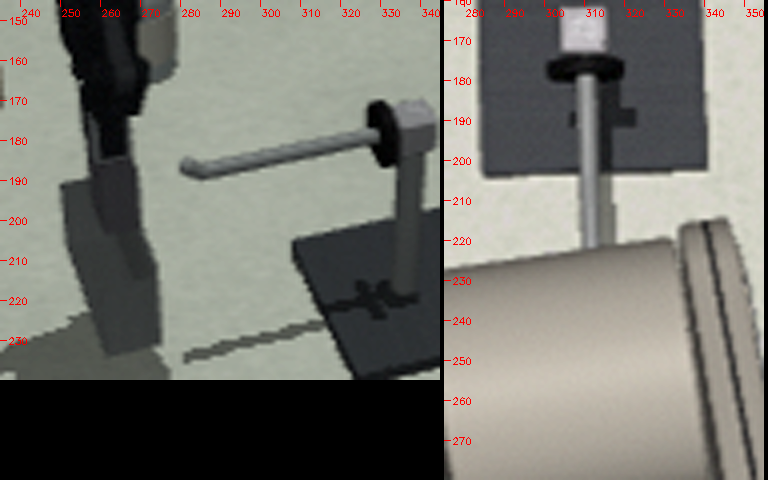

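```bash
python3 - <<'E'
from h import *
s=bot.snapshot("side"); S=cv2.imread("pics/d_s.png")
st=bot.get_state(); R=np.array(st["ee_rot"]); p=np.array(st["tcp_pos"]); print(p)
yaw=np.arctan2(R[1,1],R[0,1])-np.pi/2; c,sn=np.cos(yaw),np.sin(yaw)
eye=p-[0,0,48.6]
W=lambda x,y,z:eye+[c*x-sn*y,sn*x+c*y,z]
k=7;o=crop(S,240,296,152,236,k);o2=o.copy()
def ln(a,b):
    f=lambda q:tuple(int(round(v)) for v in ((proj(s,q)[0]-240+.5)*k,(proj(s,q)[1]-152+.5)*k))
    cv2.line(o2,f(a),f(b),(0,255,0),1)
def box(x0,x1,y0,y1,z0,z1):
    for a in(x0,x1):
        for b in(y0,y1): ln(W(a,b,z0),W(a,b,z1))
        for d in(z0,z1): ln(W(a,y0,d),W(a,y1,d))
    for b in(y0,y1):
        for d in(z0,z1): ln(W(x0,b,d),W(x1,b,d))
box(-11,11,-17,17,-20,22); box(-23,11,-50,50,-82,-32)
def bl(a,b): ln(np.array(a,float),np.array(b,float))
bl((524,87,146),(661.5,92.3,140))
cv2.imwrite("pics/e.png",hs(o,o2))
E
```

```text
[479.417008    85.63376802 191.29265149]
```

View pics/e.png

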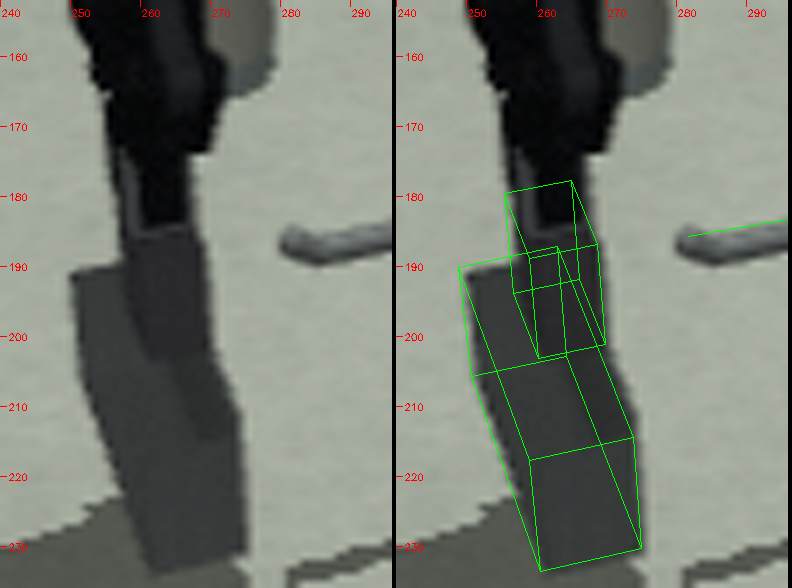

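```bash

python3 -m handwheel '[[6,0.24,0,0,0,0],[6,0.24,0,0,0,0],[6,0.24,0,0,0,0],[6,0.24,0,0,0,0],[4,0.16,0,0,0,0],[4,0.16,0,0,0,0],[4,0.16,0,0,0,0],[2,0.08,0,0,0,0]]'
```

```text
time_s: 6.45
tcp_pos: [518.0, 87.3, 191.3]
ee_rot: [[-0.999, -0.039, 0.0], [-0.039, 0.999, 0.0], [-0.0, 0.0, -1.0]]
force: [0.6, 0.1, -0.4]
opening: 12.8
```

```bash

python3 -m handwheel '[[5,0.2,0,0,0,0],[5,0.2,0,0,0,0],[5,0.2,0,0,0,0],[5,0.2,0,0,0,0],[5,0.2,0,0,0,0],[5,0.2,0,0,0,0],[5,0.2,0,0,0,0],[5,0.2,0,0,0,0]]'
python3 -m handwheel '[[2,0.08,0,0,0,0],[0,0,-2,0,0,0],[0,0,-2,0,0,0],[0,0,-2,0,0,0],[0,0,-1,0,0,0],[0,0,-1,0,0,0],[0,0,0,0,0,0],[0,0,0,0,0,0]]'
```

```text
time_s: 7.12
tcp_pos: [557.9, 88.9, 191.3]
ee_rot: [[-0.999, -0.039, -0.0], [-0.039, 0.999, -0.0], [0.0, -0.0, -1.0]]
force: [0.5, 0.8, -1.8]
opening: 13.1
time_s: 7.78
tcp_pos: [559.3, 88.9, 183.3]
ee_rot: [[-0.999, -0.039, -0.0], [-0.039, 0.999, -0.0], [0.0, -0.0, -1.0]]
force: [0.5, 0.2, -1.6]
opening: 13.3
```

```bash

python3 -m handwheel '[[0,0,-1,0,0,0],[0,0,-0.5,0,0,0],[0,0,-0.3,0,0,0],[0,0,0,0,0,0],[0,0,0,0,0,0],[0,0,0,0,0,0],[0,0,0,0,0,0],[0,0,0,0,0,0]]'
python3 -m handwheel '[[0,0,-0.4,0,0,0],[0,0,-0.2,0,0,0],[0,0,0,0,0,0],[0,0,0,0,0,0],[0,0,0,0,0,0],[0,0,0,0,0,0],[0,0,0,0,0,0],[0,0,0,0,0,0]]'
```

```text
time_s: 8.45
tcp_pos: [559.4, 89.0, 181.5]
ee_rot: [[-0.999, -0.039, 0.0], [-0.039, 0.999, 0.0], [-0.0, 0.0, -1.0]]
force: [-0.0, -0.2, -1.4]
opening: 12.8
time_s: 9.12
tcp_pos: [559.5, 88.9, 181.3]
ee_rot: [[-0.999, -0.039, 0.0], [-0.039, 0.999, 0.0], [-0.0, 0.0, -1.0]]
force: [-2.1, -0.8, 5.7]
opening: 12.9
```

```bash

python3 -m handwheel '[[2,0.1,0.4,0,0,0],[7,0.3,0,0,0,0],[8,0.3,0,0,0,0],[8,0.3,0,0,0,0],[8,0.3,0,0,0,0],[8,0.3,0,0,0,0],[7,0.3,0,0,0,0],[4,0.1,0,0,0,0]]'
python3 -m handwheel '[[0,0,0,0,0,0],[0,0,0,0,0,0],[0,0,0,0,0,0],[0,0,0,0,0,0],[0,0,0,0,0,0],[0,0,0,0,0,0],[0,0,0,0,0,0],[0,0,0,0,0,0]]'
python3 - <<'E'
from h import *
t=bot.snapshot("top")
print(onz(t,310.4,180.2,120))
E
```

```text
time_s: 9.78
tcp_pos: [612.4, 91.0, 181.3]
ee_rot: [[-0.999, -0.039, 0.0], [-0.039, 0.999, 0.0], [-0.0, 0.0, -1.0]]
force: [-5.0, -0.3, 6.0]
opening: 13.1
time_s: 10.45
tcp_pos: [611.6, 91.0, 181.4]
ee_rot: [[-0.999, -0.039, 0.0], [-0.039, 0.999, 0.0], [-0.0, -0.0, -1.0]]
force: [2.4, -0.7, 0.8]
opening: 13.3
[639.20433459  91.11262446 120.        ]
```

```bash
cat > chk.py <<'E'
import sys
from plant import bot
s=bot.get_state(); f=s["force"]; print(round(s["time_s"],2),s["tcp_pos"].round(1),f.round(1))
sys.exit(bool(f[0]<-4.5))
E
H='python3 -m handwheel'
python3 -m handwheel '[[1,0.04,0,0,0,0],[0.5,0.02,0,0,0,0],[0,0,0,0,0,0],[0,0,0,0,0,0],[0,0,0,0,0,0],[0,0,0,0,0,0],[0,0,0,0,0,0],[0,0,0,0,0,0]]' >/dev/null; python3 chk.py && python3 -m handwheel '[[0.8,0.03,0,0,0,0],[0.2,0.01,0,0,0,0],[0,0,0,0,0,0],[0,0,0,0,0,0],[0,0,0,0,0,0],[0,0,0,0,0,0],[0,0,0,0,0,0],[0,0,0,0,0,0]]' >/dev/null; python3 chk.py && python3 -m handwheel '[[0.8,0.03,0,0,0,0],[0.2,0.01,0,0,0,0],[0,0,0,0,0,0],[0,0,0,0,0,0],[0,0,0,0,0,0],[0,0,0,0,0,0],[0,0,0,0,0,0],[0,0,0,0,0,0]]' >/dev/null; python3 chk.py && python3 -m handwheel '[[0.8,0.03,0,0,0,0],[0.2,0.01,0,0,0,0],[0,0,0,0,0,0],[0,0,0,0,0,0],[0,0,0,0,0,0],[0,0,0,0,0,0],[0,0,0,0,0,0],[0,0,0,0,0,0]]' >/dev/null; python3 chk.py
```

```text
11.17 [611.8  91.  181.4] [-2.8 -0.7  5.8]
11.83 [612.   91.  181.3] [-4.7  0.3  7.7]
11.83 [612.   91.  181.3] [-4.7  0.3  7.7]
11.83 [612.   91.  181.3] [-4.7  0.3  7.7]
```

```bash

python3 -m handwheel '[[0,0,0.5,0,0,0],[0,0,0.5,0,0,0],[0,0,0,0,0,0],[0,0,0,0,0,0],[0,0,0,0,0,0],[0,0,0,0,0,0],[0,0,0,0,0,0],[0,0,0,0,0,0]]'
python3 - <<'E'
from h import *
s=bot.snapshot("side");print(onz(s,327.5,178.6,140))
cv2.imwrite("pics/f.png",crop(s["pixels"][:,:,::-1],275,350,150,235,7))
E
```

```text
time_s: 12.5
tcp_pos: [613.9, 91.0, 182.2]
ee_rot: [[-0.999, -0.039, -0.0], [-0.039, 0.999, -0.0], [0.0, -0.0, -1.0]]
force: [-0.4, -0.4, -1.9]
opening: 12.7
[635.29748693  88.25029572 140.        ]
```

View pics/f.png

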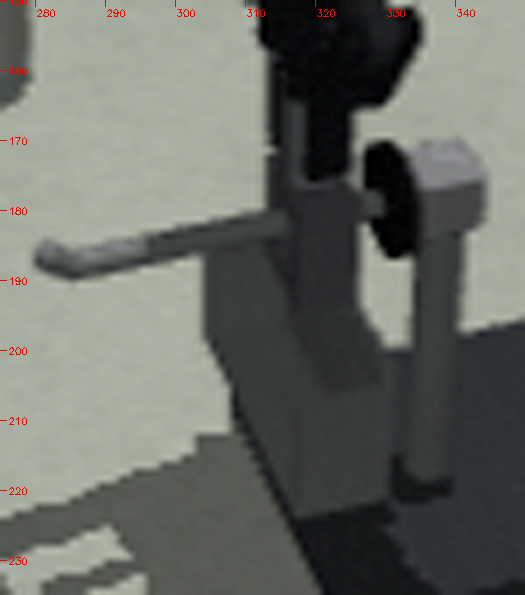

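```bash

python3 -m handwheel '[[1,0.04,0,0,0,0],[1,0.04,0,0,0,0],[1,0.04,0,0,0,0],[1,0.04,0,0,0,0],[0,0,0,0,0,0],[0,0,0,0,0,0],[0,0,0,0,0,0],[0,0,0,0,0,0]]' >/dev/null; python3 chk.py && python3 -m handwheel '[[0.8,0.03,0,0,0,0],[0.2,0.01,0,0,0,0],[0,0,0,0,0,0],[0,0,0,0,0,0],[0,0,0,0,0,0],[0,0,0,0,0,0],[0,0,0,0,0,0],[0,0,0,0,0,0]]' >/dev/null; python3 chk.py && python3 -m handwheel '[[0.8,0.03,0,0,0,0],[0.2,0.01,0,0,0,0],[0,0,0,0,0,0],[0,0,0,0,0,0],[0,0,0,0,0,0],[0,0,0,0,0,0],[0,0,0,0,0,0],[0,0,0,0,0,0]]' >/dev/null; python3 chk.py && python3 -m handwheel '[[0.8,0.03,0,0,0,0],[0.2,0.01,0,0,0,0],[0,0,0,0,0,0],[0,0,0,0,0,0],[0,0,0,0,0,0],[0,0,0,0,0,0],[0,0,0,0,0,0],[0,0,0,0,0,0]]' >/dev/null; python3 chk.py
```

```text
13.22 [617.9  91.2 182.3] [ 0.2 -0.5 -1.7]
13.88 [618.9  91.2 182.3] [-1.1 -0.  -1.6]
14.55 [619.9  91.3 182.3] [-0.5  0.1 -1.3]
15.22 [620.9  91.3 182.3] [ 0.3 -0.2 -0.9]
```

```bash

python3 -m handwheel '[[0.8,0.04,0,0,0,0],[0.2,0,0,0,0,0],[0,0,0,0,0,0],[0,0,0,0,0,0],[0,0,0,0,0,0],[0,0,0,0,0,0],[0,0,0,0,0,0],[0,0,0,0,0,0]]' >/dev/null; python3 chk.py && python3 -m handwheel '[[0.8,0.03,0,0,0,0],[0.2,0.01,0,0,0,0],[0,0,0,0,0,0],[0,0,0,0,0,0],[0,0,0,0,0,0],[0,0,0,0,0,0],[0,0,0,0,0,0],[0,0,0,0,0,0]]' >/dev/null; python3 chk.py && python3 -m handwheel '[[0.8,0.03,0,0,0,0],[0.2,0.01,0,0,0,0],[0,0,0,0,0,0],[0,0,0,0,0,0],[0,0,0,0,0,0],[0,0,0,0,0,0],[0,0,0,0,0,0],[0,0,0,0,0,0]]' >/dev/null; python3 chk.py && python3 -m handwheel '[[0.8,0.03,0,0,0,0],[0.2,0.01,0,0,0,0],[0,0,0,0,0,0],[0,0,0,0,0,0],[0,0,0,0,0,0],[0,0,0,0,0,0],[0,0,0,0,0,0],[0,0,0,0,0,0]]' >/dev/null; python3 chk.py&& python3 -m handwheel '[[0.8,0.03,0,0,0,0],[0.2,0.01,0,0,0,0],[0,0,0,0,0,0],[0,0,0,0,0,0],[0,0,0,0,0,0],[0,0,0,0,0,0],[0,0,0,0,0,0],[0,0,0,0,0,0]]' >/dev/null; python3 chk.py
```

```text
15.88 [621.9  91.3 182.3] [ 0.4 -0.5 -1. ]
16.55 [622.9  91.4 182.3] [-0.5 -0.  -1.6]
17.22 [623.9  91.4 182.3] [ 0.5 -1.  -1.6]
17.88 [624.9  91.5 182.3] [ 0.5 -0.4 -1.7]
18.55 [625.9  91.5 182.3] [ 1.1 -0.1 -1.5]
```

```bash

python3 -m handwheel '[[0.8,0.04,0,0,0,0],[0.2,0,0,0,0,0],[0,0,0,0,0,0],[0,0,0,0,0,0],[0,0,0,0,0,0],[0,0,0,0,0,0],[0,0,0,0,0,0],[0,0,0,0,0,0]]' >/dev/null; python3 chk.py && python3 -m handwheel '[[0.8,0.03,0,0,0,0],[0.2,0.01,0,0,0,0],[0,0,0,0,0,0],[0,0,0,0,0,0],[0,0,0,0,0,0],[0,0,0,0,0,0],[0,0,0,0,0,0],[0,0,0,0,0,0]]' >/dev/null; python3 chk.py && python3 -m handwheel '[[0.8,0.03,0,0,0,0],[0.2,0.01,0,0,0,0],[0,0,0,0,0,0],[0,0,0,0,0,0],[0,0,0,0,0,0],[0,0,0,0,0,0],[0,0,0,0,0,0],[0,0,0,0,0,0]]' >/dev/null; python3 chk.py && python3 -m handwheel '[[0.8,0.03,0,0,0,0],[0.2,0.01,0,0,0,0],[0,0,0,0,0,0],[0,0,0,0,0,0],[0,0,0,0,0,0],[0,0,0,0,0,0],[0,0,0,0,0,0],[0,0,0,0,0,0]]' >/dev/null; python3 chk.py
```

```text
19.22 [626.4  91.5 182.2] [-5.6 -0.2  0.7]
19.22 [626.4  91.5 182.2] [-5.6 -0.2  0.7]
19.22 [626.4  91.5 182.2] [-5.6 -0.2  0.7]
19.22 [626.4  91.5 182.2] [-5.6 -0.2  0.7]
```

```bash

python3 -m handwheel '[[0.3,0.01,0,0,0,0],[0.2,0.01,0,0,0,0],[0,0,0,0,0,0],[0,0,0,0,0,0],[0,0,0,0,0,0],[0,0,0,0,0,0],[0,0,0,0,0,0],[0,0,0,0,0,0]]'
```

```text
time_s: 19.88
tcp_pos: [626.4, 91.5, 182.2]
ee_rot: [[-0.999, -0.039, -0.002], [-0.039, 0.999, -0.0], [0.002, -0.0, -1.0]]
force: [-6.9, 0.2, 2.3]
opening: 13.0
```

```bash

python3 -m handwheel '[[0.3,0.01,0,0,0,0],[0.2,0.01,0,0,0,0],[0,0,0,0,0,0],[0,0,0,0,0,0],[0,0,0,0,0,0],[0,0,0,0,0,0],[0,0,0,0,0,0],[0,0,0,0,0,0]]'
```

```text
time_s: 20.55
tcp_pos: [626.5, 91.6, 182.2]
ee_rot: [[-0.999, -0.039, -0.003], [-0.039, 0.999, -0.0], [0.003, -0.0, -1.0]]
force: [-7.9, -0.8, 4.5]
opening: 12.7
```

```bash

python3 -m handwheel '[[0.3,0.01,0,0,0,0],[0.2,0.01,0,0,0,0],[0,0,0,0,0,0],[0,0,0,0,0,0],[0,0,0,0,0,0],[-0.7,-0.03,-0.2,0,0,0],[-0.7,-0.03,-0.2,0,0,0],[0,0,-0.2,0,0,0]]'
python3 -m handwheel '[[0,0,0,0,0,0],[0,0,0,0,0,0],[0,0,0,0,0,0],[0,0,0,0,0,0],[0,0,5,0,0,0],[0,0,15,0,0,0],[0,0,25,0,0,0],[0,0,30,0,0,0]]' 100
python3 - <<'E'
from h import *
s=bot.snapshot("side")
cv2.imwrite("pics/g_s.png",s["pixels"][:,:,::-1])
E
```

```text
time_s: 21.22
tcp_pos: [626.4, 91.5, 181.7]
ee_rot: [[-0.999, -0.039, -0.001], [-0.039, 0.999, -0.0], [0.001, -0.0, -1.0]]
force: [-5.3, 0.5, 2.2]
opening: 12.9
time_s: 21.88
tcp_pos: [626.1, 91.4, 256.2]
ee_rot: [[-0.999, -0.039, -0.003], [-0.039, 0.999, -0.0], [0.003, -0.0, -1.0]]
force: [0.3, -0.5, 0.2]
opening: 85.4
```

```bash

python3 -m handwheel '[[-12,-18,0,0,0,-0.02],[-18,-30,0,0,0,-0.02],[-20,-33,0,0,0,-0.02],[-20,-33,0,0,0,-0.02],[-20,-33,0,0,0,-0.02],[-20,-33,0,0,0,-0.02],[-20,-33,0,0,0,-0.02],[-20,-33,0,0,0,-0.02]]'
python3 -m handwheel '[[-18,-30,0,0,0,-0.02],[-10.6,-18,-15,0,0,-0.012],[0,0,-25,0,0,0],[0,0,-30,0,0,0],[0,0,-25,0,0,0],[0,0,-20,0,0,0],[0,0,-10,0,0,0],[0,0,-5,0,0,0]]'
python3 -m handwheel '[[0,0,0,0,0,0],[0,0,0,0,0,0],[0,0,0,0,0,0],[0,0,0,0,0,0],[0,0,0,0,0,0],[0,0,0,0,0,0],[0,0,0,0,0,0],[0,0,0,0,0,0]]' 0 90
python3 - <<'E'
from h import *
s=bot.snapshot("side")
cv2.imwrite("pics/h.png",hs(crop(cv2.imread("pics/g_s.png"),275,350,150,235,5),crop(s["pixels"][:,:,::-1],245,325,240,360,4)))
E
```

```text
time_s: 22.6
tcp_pos: [476.3, -155.9, 257.4]
ee_rot: [[-0.993, 0.121, 0.002], [0.121, 0.993, -0.001], [-0.002, -0.0, -1.0]]
force: [0.2, -0.9, -0.6]
opening: 85.2
time_s: 23.27
tcp_pos: [448.1, -202.3, 125.6]
ee_rot: [[-0.988, 0.152, -0.001], [0.152, 0.988, 0.001], [0.002, 0.0, -1.0]]
force: [0.5, -1.0, 0.5]
opening: 85.2
time_s: 23.93
tcp_pos: [449.1, -202.7, 127.6]
ee_rot: [[-0.988, 0.152, 0.002], [0.152, 0.988, -0.001], [-0.002, -0.001, -1.0]]
force: [0.2, 1.3, 6.4]
opening: 23.1
```

View pics/h.png

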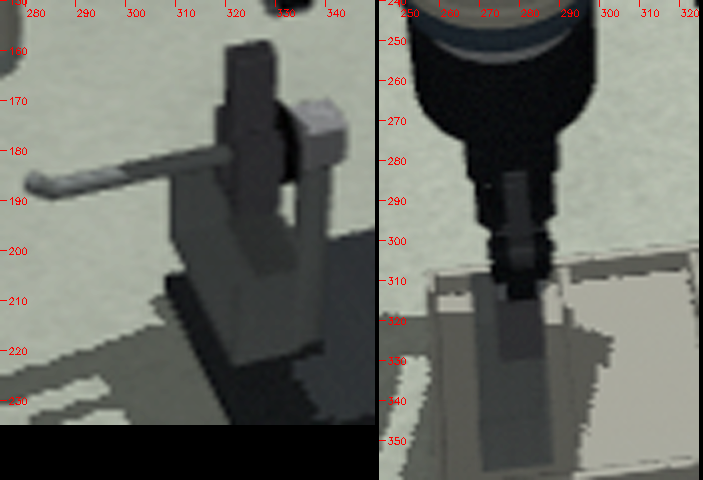

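```bash

python3 -m handwheel '[[0,0,6,0,0,0],[0,0,12,0,0,0],[0,0,16,0,0,0],[0,0,16,0,0,0],[0,10,11,0,0,0.01],[0,20,5,0,0,0.015],[3,28,0,0,0,0.02],[4,32,0,0,0,0.02]]'
python3 -m handwheel '[[4,32,0,0,0,0.02],[4,32,0,0,0,0.02],[4,32,0,0,0,0.02],[4,32,0,0,0,0.02],[4,30,0,0,0,0.02],[3,22,0,0,0,0.015],[0,12,0,0,0,0.01],[0,6,0,0,0,0]]'
python3 -m handwheel '[[0,0,0,0,0,0],[0,0,0,0,0,0],[0,0,0,0,0,0],[0,0,0,0,0,0],[0,0,0,0,0,0],[0,0,0,0,0,0],[0,0,0,0,0,0],[0,0,0,0,0,0]]'
```

```text
time_s: 24.65
tcp_pos: [455.1, -111.7, 193.4]
ee_rot: [[-0.996, 0.088, 0.001], [0.088, 0.996, -0.0], [-0.001, -0.0, -1.0]]
force: [0.1, 0.3, -1.6]
opening: 22.4
time_s: 25.32
tcp_pos: [477.9, 87.3, 192.7]
ee_rot: [[-0.999, -0.04, -0.0], [-0.04, 0.999, 0.0], [0.0, 0.0, -1.0]]
force: [-0.3, 0.5, -1.7]
opening: 23.1
time_s: 25.98
tcp_pos: [478.4, 85.3, 192.7]
ee_rot: [[-0.999, -0.037, -0.0], [-0.037, 0.999, -0.0], [0.0, -0.0, -1.0]]
force: [0.0, 0.5, -0.8]
opening: 22.9
```

```bash

python3 -m handwheel '[[6,0.4,0,0,0,0.002],[6,0.24,0,0,0,0],[6,0.24,0,0,0,0],[6,0.24,0,0,0,0],[5,0.2,0,0,0,0],[5,0.2,0,0,0,0],[4,0.16,0,0,0,0],[2,0.08,0,0,0,0]]'; python3 chk.py &&
python3 -m handwheel '[[5,0.2,0,0,0,0],[5,0.2,0,0,0,0],[5,0.2,0,0,0,0],[5,0.2,0,0,0,0],[5,0.2,0,0,0,0],[5,0.2,0,0,0,0],[5,0.2,0,0,0,0],[5,0.2,0,0,0,0]]'; python3 chk.py && 
python3 -m handwheel '[[2,0.08,-2,0,0,0],[2,0.08,-2,0,0,0],[2,0.08,-2,0,0,0],[1,0.04,-2,0,0,0],[0,0,-0.8,0,0,0],[0,0,-0.4,0,0,0],[0,0,0,0,0,0],[0,0,0,0,0,0]]'
```

```text
time_s: 26.65
tcp_pos: [519.1, 87.4, 192.7]
ee_rot: [[-0.999, -0.039, 0.0], [-0.039, 0.999, 0.0], [-0.0, 0.0, -1.0]]
force: [0.8, -0.2, -2.4]
opening: 22.6
26.65 [519.1  87.4 192.7] [ 0.8 -0.2 -2.4]
time_s: 27.32
tcp_pos: [558.9, 88.9, 192.7]
ee_rot: [[-0.999, -0.039, -0.0], [-0.039, 0.999, -0.0], [0.0, -0.0, -1.0]]
force: [0.4, -0.7, -1.8]
opening: 22.8
27.32 [558.9  88.9 192.7] [ 0.4 -0.7 -1.8]
time_s: 27.98
tcp_pos: [565.3, 89.2, 183.5]
ee_rot: [[-0.999, -0.039, -0.0], [-0.039, 0.999, -0.0], [0.0, -0.0, -1.0]]
force: [0.1, 0.6, -1.3]
opening: 22.8
```

```bash

python3 -m handwheel '[[6,0.24,0,0,0,0],[6,0.24,0,0,0,0],[6,0.24,0,0,0,0],[6,0.24,0,0,0,0],[5,0.2,0,0,0,0],[4,0.16,0,0,0,0],[2,0.08,0,0,0,0],[0,0,0,0,0,0]]'; python3 chk.py && python3 -m handwheel '[[0.8,0.03,0,0,0,0],[0.2,0.01,0,0,0,0],[0,0,0,0,0,0],[0,0,0,0,0,0],[0,0,0,0,0,0],[0,0,0,0,0,0],[0,0,0,0,0,0],[0,0,0,0,0,0]]' >/dev/null; python3 chk.py && python3 -m handwheel '[[0.8,0.03,0,0,0,0],[0.2,0.01,0,0,0,0],[0,0,0,0,0,0],[0,0,0,0,0,0],[0,0,0,0,0,0],[0,0,0,0,0,0],[0,0,0,0,0,0],[0,0,0,0,0,0]]' >/dev/null; python3 chk.py && python3 -m handwheel '[[0.8,0.03,0,0,0,0],[0.2,0.01,0,0,0,0],[0,0,0,0,0,0],[0,0,0,0,0,0],[0,0,0,0,0,0],[0,0,0,0,0,0],[0,0,0,0,0,0],[0,0,0,0,0,0]]' >/dev/null; python3 chk.py && python3 -m handwheel '[[0.8,0.03,0,0,0,0],[0.2,0.01,0,0,0,0],[0,0,0,0,0,0],[0,0,0,0,0,0],[0,0,0,0,0,0],[0,0,0,0,0,0],[0,0,0,0,0,0],[0,0,0,0,0,0]]' >/dev/null; python3 chk.py
```

```text
time_s: 28.65
tcp_pos: [600.9, 90.6, 183.4]
ee_rot: [[-0.999, -0.039, 0.0], [-0.039, 0.999, 0.0], [-0.0, -0.0, -1.0]]
force: [-0.6, -0.4, -0.9]
opening: 22.7
28.65 [600.9  90.6 183.4] [-0.6 -0.4 -0.9]
29.32 [601.4  90.6 183.5] [-0.4 -0.7 -1.6]
29.98 [602.4  90.7 183.5] [-0.5  0.1 -1.6]
30.65 [603.4  90.7 183.5] [ 0.4 -0.3 -1.6]
31.32 [604.4  90.8 183.5] [-0.7  1.1 -1.2]
```

```bash

python3 -m handwheel '[[0.8,0.03,0,0,0,0],[0.2,0.01,0,0,0,0],[0,0,0,0,0,0],[0,0,0,0,0,0],[0,0,0,0,0,0],[0,0,0,0,0,0],[0,0,0,0,0,0],[0,0,0,0,0,0]]' >/dev/null; python3 chk.py && python3 -m handwheel '[[0.8,0.03,0,0,0,0],[0.2,0.01,0,0,0,0],[0,0,0,0,0,0],[0,0,0,0,0,0],[0,0,0,0,0,0],[0,0,0,0,0,0],[0,0,0,0,0,0],[0,0,0,0,0,0]]' >/dev/null; python3 chk.py && python3 -m handwheel '[[0.8,0.03,0,0,0,0],[0.2,0.01,0,0,0,0],[0,0,0,0,0,0],[0,0,0,0,0,0],[0,0,0,0,0,0],[0,0,0,0,0,0],[0,0,0,0,0,0],[0,0,0,0,0,0]]' >/dev/null; python3 chk.py
```

```text
31.98 [605.4  90.8 183.5] [-0.3  0.2 -1.8]
32.65 [606.4  90.8 183.5] [-0.3 -0.1 -1.3]
33.32 [607.2  90.9 183.5] [-2.1 -0.4 -0.5]
```

```bash

python3 -m handwheel '[[0.4,0.02,0,0,0,0],[0.3,0.01,0,0,0,0],[0,0,0,0,0,0],[0,0,0,0,0,0],[0,0,0,0,0,0],[0,0,0,0,0,0],[0,0,0,0,0,0],[0,0,0,0,0,0]]'; python3 chk.py && python3 -m handwheel '[[0.3,0.01,0,0,0,0],[0.3,0.01,0,0,0,0],[0,0,0,0,0,0],[0,0,0,0,0,0],[0,0,0,0,0,0],[0,0,0,0,0,0],[0,0,0,0,0,0],[0,0,0,0,0,0]]'
```

```text
time_s: 33.98
tcp_pos: [607.3, 90.9, 183.4]
ee_rot: [[-0.999, -0.039, -0.002], [-0.039, 0.999, -0.0], [0.002, -0.0, -1.0]]
force: [-6.1, 0.6, 0.4]
opening: 22.7
33.98 [607.3  90.9 183.4] [-6.1  0.6  0.4]
```

```bash

python3 -m handwheel '[[0.4,0.02,0,0,0,0],[0.4,0.01,0,0,0,0],[0,0,0,0,0,0],[0,0,0,0,0,0],[0,0,0,0,0,0],[0,0,0,0,0,0],[0,0,0,0,0,0],[0,0,0,0,0,0]]'
```

```text
time_s: 34.65
tcp_pos: [607.4, 90.9, 183.3]
ee_rot: [[-0.999, -0.039, -0.003], [-0.039, 0.999, -0.0], [0.003, -0.0, -1.0]]
force: [-7.8, 0.1, 2.6]
opening: 22.7
```

```bash
python3 - <<'E'
from h import *
s=bot.snapshot("side")
cv2.imwrite("pics/i.png",crop(s["pixels"][:,:,::-1],275,350,150,235,7))
E
```

```text
(no output)
```

View pics/i.png

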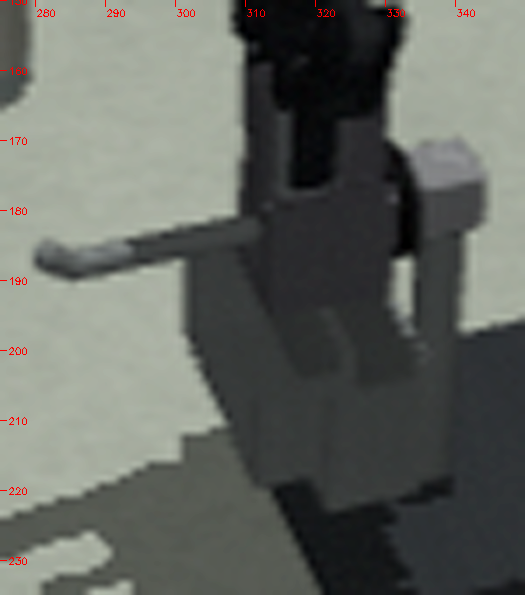

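```bash

python3 -m handwheel '[[0.3,0.01,0,0,0,0],[0.3,0.01,0,0,0,0],[0,0,0,0,0,0],[0,0,0,0,0,0],[0,0,0,0,0,0],[0,0,0,0,0,0],[0,0,0,0,0,0],[0,0,0,0,0,0]]'
python3 -m handwheel '[[-0.6,-0.02,-0.2,0,0,0],[-0.6,-0.02,-0.2,0,0,0],[-0.5,-0.02,-0.3,0,0,0],[-0.2,0,0,0,0,0],[0,0,0,0,0,0],[0,0,0,0,0,0],[0,0,0,0,0,0],[0,0,0,0,0,0]]'
python3 -m handwheel '[[0,0,0,0,0,0],[0,0,0,0,0,0],[0,0,0,0,0,0],[0,0,0,0,0,0],[0,0,5,0,0,0],[0,0,15,0,0,0],[0,0,25,0,0,0],[0,0,30,0,0,0]]' 100
```

```text
time_s: 35.37
tcp_pos: [607.5, 90.9, 183.3]
ee_rot: [[-0.999, -0.039, -0.005], [-0.039, 0.999, -0.0], [0.005, -0.0, -1.0]]
force: [-10.2, -0.6, 4.4]
opening: 22.6
time_s: 36.03
tcp_pos: [607.3, 90.9, 182.7]
ee_rot: [[-0.999, -0.039, -0.001], [-0.039, 0.999, -0.0], [0.001, -0.0, -1.0]]
force: [-5.3, 0.0, 1.9]
opening: 22.8
time_s: 36.7
tcp_pos: [606.7, 90.8, 257.4]
ee_rot: [[-0.999, -0.039, -0.003], [-0.039, 0.999, -0.0], [0.003, -0.0, -1.0]]
force: [-0.1, -0.5, -0.0]
opening: 85.7
```

```bash

python3 -m handwheel '[[-2,-18,0,0,0,-0.015],[-3,-30,0,0,0,-0.015],[-3,-35,0,0,0,-0.018],[-3,-36,0,0,0,-0.018],[-3,-36,0,0,0,-0.018],[-3,-36,0,0,0,-0.018],[-3,-36,0,0,0,-0.018],[-3,-35,0,0,0,-0.018]]'
python3 -m handwheel '[[-3,-30,0,0,0,-0.016],[-3,-18,-15,0,0,-0.016],[0,0,-25,0,0,0],[0,0,-30,0,0,0],[0,0,-28,0,0,0],[0,0,-22,0,0,0],[0,0,-14,0,0,0],[0,0,-6,0,0,0]]'
python3 -m handwheel '[[0,0,0,0,0,0],[0,0,0,0,0,0],[0,0,0,0,0,0],[0,0,0,0,0,0],[0,0,0,0,0,0],[0,0,0,0,0,0],[0,0,0,0,0,0],[0,0,0,0,0,0]]' 0 90
```

```text
time_s: 37.37
tcp_pos: [584.5, -173.0, 258.5]
ee_rot: [[-0.995, 0.1, 0.001], [0.1, 0.995, -0.0], [-0.001, -0.0, -1.0]]
force: [-0.1, -0.5, -0.0]
opening: 85.5
time_s: 38.03
tcp_pos: [577.6, -218.8, 115.7]
ee_rot: [[-0.991, 0.131, -0.003], [0.131, 0.991, 0.001], [0.003, 0.001, -1.0]]
force: [-0.3, 0.2, 1.0]
opening: 85.8
time_s: 38.7
tcp_pos: [579.6, -219.3, 119.4]
ee_rot: [[-0.991, 0.13, 0.002], [0.13, 0.991, -0.001], [-0.003, -0.001, -1.0]]
force: [-0.4, 0.8, 6.1]
opening: 32.9
```

```bash

python3 -m handwheel '[[0,0,6,0,0,0],[0,0,14,0,0,0],[0,0,18,0,0,0],[-4,8,18,0,0,0],[-8,16,14,0,0,0.01],[-11,24,5,0,0,0.015],[-13,30,0,0,0,0.016],[-14,32,0,0,0,0.016]]'
python3 -m handwheel '[[-14,32,0,0,0,0.016],[-14,32,0,0,0,0.016],[-12,32,0,0,0,0.016],[-9,32,0,0,0,0.016],[-2,28,0,0,0,0.016],[0,20,0,0,0,0.016],[0,12,0,0,0,0.012],[0,6,0,0,0,0.005]]'
python3 -m handwheel '[[0,0,0,0,0,0],[0,0,0,0,0,0],[0,0,0,0,0,0],[0,0,0,0,0,0],[0,0,0,0,0,0],[0,0,0,0,0,0],[0,0,0,0,0,0],[0,0,0,0,0,0]]'
python3 - <<'E'
from h import *
S=bot.snapshot("side");s=S["pixels"][:,:,::-1]; p=bot.get_state()["tcp_pos"]
for y in(-34,34): print(proj(S,p+[-23,y,-50.4-64]),proj(S,p+[-23,y,-50.4-30]))
cv2.imwrite("pics/j.png",crop(s,235,345,145,240,7))
E
```

```text
time_s: 39.37
tcp_pos: [528.5, -108.7, 193.9]
ee_rot: [[-0.997, 0.074, 0.002], [0.074, 0.997, -0.001], [-0.002, -0.0, -1.0]]
force: [0.4, 1.2, -0.6]
opening: 32.4
time_s: 40.03
tcp_pos: [477.7, 86.2, 193.3]
ee_rot: [[-0.999, -0.042, 0.001], [-0.042, 0.999, 0.0], [-0.001, 0.0, -1.0]]
force: [0.2, 0.1, -2.2]
opening: 32.9
time_s: 40.7
tcp_pos: [477.6, 84.7, 192.8]
ee_rot: [[-0.999, -0.039, -0.0], [-0.039, 0.999, -0.0], [0.0, -0.0, -1.0]]
force: [-0.4, -0.4, -1.0]
opening: 32.9
(np.float64(256.48966523196833), np.float64(223.18160370006174)) (np.float64(255.36379487556715), np.float64(212.27791434708215))
(np.float64(250.87042788140008), np.float64(204.0422085121159)) (np.float64(249.6758997008736), np.float64(193.22842591579771))
```

View pics/j.png

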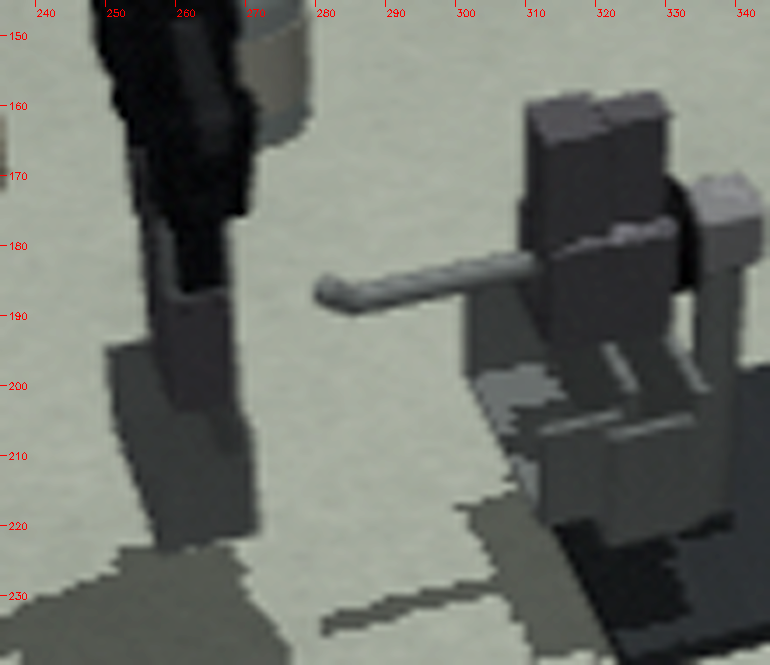

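```bash

python3 -m handwheel '[[6,0.94,0,0,0,0],[6,0.24,0,0,0,0],[6,0.24,0,0,0,0],[6,0.24,0,0,0,0],[6,0.2,0,0,0,0],[5,0.2,0,0,0,0],[4,0.16,0,0,0,0],[2,0.08,0,0,0,0]]'; python3 chk.py &&
python3 -m handwheel '[[5,0.2,0,0,0,0],[5,0.2,0,0,0,0],[5,0.2,0,0,0,0],[5,0.2,0,0,0,0],[5,0.2,0,0,0,0],[5,0.2,0,0,0,0],[5,0.2,0,0,0,0],[5,0.2,0,0,0,0]]'; python3 chk.py && 
python3 -m handwheel '[[0,0,-2,0,0,0],[0,0,-2,0,0,0],[0,0,-2,0,0,0],[0,0,-1.4,0,0,0],[0,0,-0.8,0,0,0],[0,0,-0.4,0,0,0],[0,0,0,0,0,0],[0,0,0,0,0,0]]'; python3 chk.py
```

```text
time_s: 41.42
tcp_pos: [519.3, 87.2, 192.8]
ee_rot: [[-0.999, -0.039, 0.0], [-0.039, 0.999, 0.0], [-0.0, 0.0, -1.0]]
force: [0.6, 0.7, -0.7]
opening: 32.8
41.42 [519.3  87.2 192.8] [ 0.6  0.7 -0.7]
time_s: 42.08
tcp_pos: [559.1, 88.8, 192.8]
ee_rot: [[-0.999, -0.039, -0.0], [-0.039, 0.999, 0.0], [0.0, 0.0, -1.0]]
force: [0.6, -0.2, -1.6]
opening: 32.2
42.08 [559.1  88.8 192.8] [ 0.6 -0.2 -1.6]
time_s: 42.75
tcp_pos: [558.6, 88.8, 184.3]
ee_rot: [[-0.999, -0.039, 0.0], [-0.039, 0.999, 0.0], [-0.0, 0.0, -1.0]]
force: [-0.1, -0.2, -0.2]
opening: 32.5
42.75 [558.6  88.8 184.3] [-0.1 -0.2 -0.2]
```

```bash

python3 -m handwheel '[[3,0.12,0,0,0,0],[5,0.2,0,0,0,0],[5,0.2,0,0,0,0],[4,0.16,0,0,0,0],[3,0.12,0,0,0,0],[1,0.04,0,0,0,0],[0,0,0,0,0,0],[0,0,0,0,0,0]]'>/dev/null; python3 chk.py && python3 -m handwheel '[[0.8,0.03,0,0,0,0],[0.2,0.01,0,0,0,0],[0,0,0,0,0,0],[0,0,0,0,0,0],[0,0,0,0,0,0],[0,0,0,0,0,0],[0,0,0,0,0,0],[0,0,0,0,0,0]]' >/dev/null; python3 chk.py && python3 -m handwheel '[[0.8,0.03,0,0,0,0],[0.2,0.01,0,0,0,0],[0,0,0,0,0,0],[0,0,0,0,0,0],[0,0,0,0,0,0],[0,0,0,0,0,0],[0,0,0,0,0,0],[0,0,0,0,0,0]]' >/dev/null; python3 chk.py && python3 -m handwheel '[[0.8,0.03,0,0,0,0],[0.2,0.01,0,0,0,0],[0,0,0,0,0,0],[0,0,0,0,0,0],[0,0,0,0,0,0],[0,0,0,0,0,0],[0,0,0,0,0,0],[0,0,0,0,0,0]]' >/dev/null; python3 chk.py && python3 -m handwheel '[[0.8,0.03,0,0,0,0],[0.2,0.01,0,0,0,0],[0,0,0,0,0,0],[0,0,0,0,0,0],[0,0,0,0,0,0],[0,0,0,0,0,0],[0,0,0,0,0,0],[0,0,0,0,0,0]]' >/dev/null; python3 chk.py
```

```text
43.42 [579.5  89.6 184.1] [-0.6  0.5 -0.7]
44.08 [580.6  89.7 184.2] [ 0.3  0.4 -0.4]
44.75 [581.6  89.7 184.2] [-0.   0.7 -1.2]
45.42 [582.6  89.8 184.2] [ 0.1  0.4 -0.4]
46.08 [583.5  89.8 184.2] [-1.7 -0.6 -0.6]
```

```bash

python3 -m handwheel '[[0.5,0.02,0,0,0,0],[0.2,0.01,0,0,0,0],[0,0,0,0,0,0],[0,0,0,0,0,0],[0,0,0,0,0,0],[0,0,0,0,0,0],[0,0,0,0,0,0],[0,0,0,0,0,0]]' >/dev/null; python3 chk.py && python3 -m handwheel '[[0.5,0.03,0,0,0,0],[0.2,0.01,0,0,0,0],[0,0,0,0,0,0],[0,0,0,0,0,0],[0,0,0,0,0,0],[0,0,0,0,0,0],[0,0,0,0,0,0],[0,0,0,0,0,0]]' >/dev/null; python3 chk.py
```

```text
46.75 [583.6  89.8 184.1] [-4.7  0.2  1.9]
46.75 [583.6  89.8 184.1] [-4.7  0.2  1.9]
```

Contact at TCP x ≈ 583.6 (23.7 mm short of the previous TCP, consistent with grasp offsets). Press.

```bash

python3 -m handwheel '[[0.5,0.02,0,0,0,0],[0.4,0.01,0,0,0,0],[0,0,0,0,0,0],[0,0,0,0,0,0],[0,0,0,0,0,0],[0,0,0,0,0,0],[0,0,0,0,0,0],[0,0,0,0,0,0]]'
python3 - <<'E'
from h import *
s=bot.snapshot("side")
cv2.imwrite("pics/k.png",crop(s["pixels"][:,:,::-1],275,350,150,235,7))
E
```

```text
time_s: 47.42
tcp_pos: [583.7, 89.8, 184.0]
ee_rot: [[-0.999, -0.039, -0.003], [-0.039, 0.999, -0.0], [0.003, -0.0, -1.0]]
force: [-8.2, 0.6, 4.6]
opening: 32.8
```

```bash

python3 -m handwheel '[[0.4,0.02,0,0,0,0],[0.3,0.01,0,0,0,0],[0,0,0,0,0,0],[0,0,0,0,0,0],[0,0,0,0,0,0],[0,0,0,0,0,0],[0,0,0,0,0,0],[0,0,0,0,0,0]]'
python3 -m handwheel '[[-0.6,-0.02,-0.2,0,0,0],[-0.6,-0.02,-0.2,0,0,0],[-0.5,-0.02,-0.2,0,0,0],[-0.2,0,0,0,0,0],[0,0,0,0,0,0],[0,0,0,0,0,0],[0,0,0,0,0,0],[0,0,0,0,0,0]]'
python3 -m handwheel '[[0,0,0,0,0,0],[0,0,0,0,0,0],[0,0,0,0,0,0],[0,0,0,0,0,0],[0,0,5,0,0,0],[0,0,15,0,0,0],[0,0,25,0,0,0],[0,0,30,0,0,0]]' 100
python3 -m handwheel '[[-10,-20,10,0,0,0],[-10,-30,10,0,0,0],[-10,-35,0,0,0,0],[-10,-35,0,0,0,0],[-10,-35,0,0,0,0],[-10,-30,0,0,0,0],[0,-15,0,0,0,0],[0,0,0,0,0,0]]'
python3 - <<'E'
from h import *
s=bot.snapshot("side")["pixels"][:,:,::-1];t=bot.snapshot("top")["pixels"][:,:,::-1]
cv2.imwrite("pics/l.png",vs(hs(crop(s,275,350,150,230,5),crop(t,275,345,150,245,5)),cv2.resize(s[110:280,200:420],None,fx=.7,fy=.7)))
E
```

```text
time_s: 48.13
tcp_pos: [583.8, 89.8, 183.9]
ee_rot: [[-0.999, -0.039, -0.005], [-0.039, 0.999, -0.0], [0.005, -0.0, -1.0]]
force: [-11.2, -1.3, 6.4]
opening: 32.7
time_s: 48.8
tcp_pos: [583.7, 89.8, 183.6]
ee_rot: [[-0.999, -0.039, -0.001], [-0.039, 0.999, -0.0], [0.001, -0.0, -1.0]]
force: [-4.8, -0.9, 1.7]
opening: 32.7
time_s: 49.47
tcp_pos: [583.1, 89.7, 258.3]
ee_rot: [[-0.999, -0.039, -0.003], [-0.039, 0.999, -0.0], [0.003, -0.0, -1.0]]
force: [0.5, -0.4, -0.2]
opening: 85.8
time_s: 50.13
tcp_pos: [523.8, -113.0, 279.3]
ee_rot: [[-0.999, -0.036, 0.001], [-0.036, 0.999, -0.001], [-0.001, -0.001, -1.0]]
force: [0.7, 1.1, 0.2]
opening: 85.5
```

View pics/l.png

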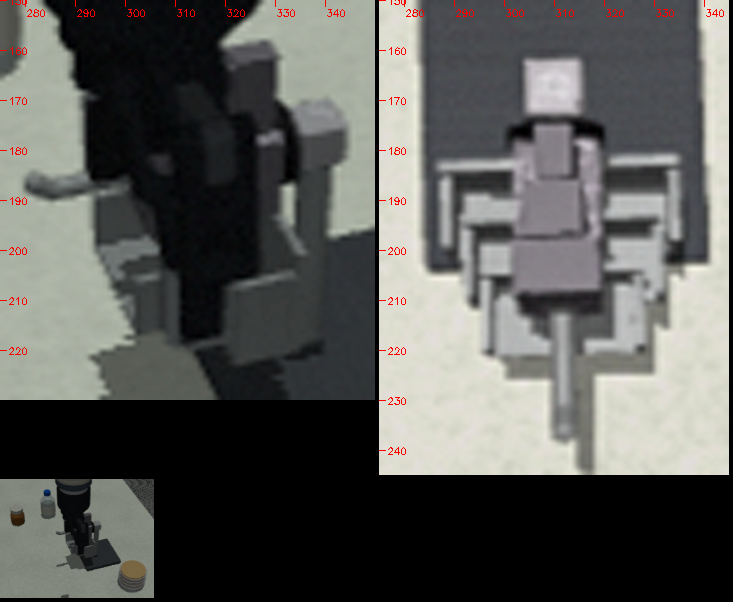

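```bash
python3 -c "
from plant import bot
print(bot.finish_job(), bot.get_state()['time_s'])"
```

```text
the job is handed in; nothing more can be done
the job is handed in; nothing more can be done
```

All three trays are hanging nested on the hook: widest against the stop disc, then the middle one, then the narrowest. All are released, and I handed the job in at about 50 s of the 72 s allowed. The hand-in gives no verdict, so these are my own readings.

- **Stop disc:** The widest tray met it at a TCP x of about 626.4 mm. An earlier stop at 612 mm was only the tray dragging on the bar. I raised it about 1 mm and it slid on freely.
- **Press forces:** At the last readings the horizontal force at the wrist was about 8 N for the widest tray, 10 N for the middle one and 11 N for the narrowest. The widest got one further small push that I did not read at its peak. Counting the vertical share, I estimate at most about 13 N, well under 25 N.
- **Last top picture:** The three trays are nested, straight and centred on the bar, with the arm clear of them. In it, and in the smaller side view, the bottle, jar and dishes appear to be where they were; I did not measure them again.
- **Spacing:** I did not measure the spacing between the eyes directly. The TCP stopped 19.1 mm and then 23.7 mm apart, against 22 mm for tight. I put the difference down to where each tab sat in the jaws, because each stop was hard and the tabs look evenly spaced in the last picture.
- **Side view:** In the last side picture the gripper hid most of the narrowest tray, so the check on it rests on the top picture.

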